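# Set the coupling pressure on a mortar cube for a pulse reading

## Robot

A 6-joint arm with a two-finger parallel gripper is mounted at the origin on the work surface; the furniture and walls round the work are solid. World frame = base frame: x ahead of the robot, y to its left, z up, the work surface at z = 0. Lengths are in m, angles in rad, forces in N, time in s.
With the tool pointing down it reaches from about 0.35 to 0.975 m from the base axis. Payload 4.9 kg.
Tool frame: the origin (TCP) lies between the finger pads; the fingertips stand ctrl.tip_extent ahead of it and the grasp point (between the pads) lies 11 mm behind it (ctrl.tip_extent is the distance from the TCP to the fingertips, in m); z points along the fingers, y is the line along which they close (so a half turn about z gives the same grasp; the last joint's range is limited). The gripper opens to 85 mm and grips with 20 to 120 N. Pads are 22 mm wide; open, the fingers measure 114 mm over their backs; the gripper's body (76 mm by 85 mm) begins 54 mm behind the grasp point. The pads swing forward as they close: fully open they stand 13 mm farther back than shut.
Start: joints at [1.032, 0.053, 1.613, -0, 1.476, -0.119], TCP at [0.255, 0.571, 0.239] pointing down, gripper open.
Joint ranges: [-3.01, 3.01], [-1.01, 2.22], [0.06, 2.58], [-1.02, 4.17], [0.09, 2.62], [-3.14, 3.14]. Speed limits (rad/s): [2.57, 2.57, 3.14, 3.14, 3.14, 3.14].

## Interface

Orientations are given as [roll, pitch, yaw] about the fixed x, y, z axes, in that order (R = Rz(yaw) Ry(pitch) Rx(roll)).
In Python, from workcell import ctrl gives the robot as it stands. The module is installed in compiled form; this text tells all that it offers.
- The arm moves only by the tool arm_command, never from a script. Its argument "plan" is text: rows parted by semicolons, each of 7 numbers parted by spaces: the turn, a rotation vector about the tool's x, y, z as a fraction of full scale, then the shift along the tool's x, y, z as a fraction of full scale, then the closure, from -1 (fully open) to 1 (shut). In form: ax ay az x y z fingers; .... A call has 1 to 20 rows; each row is the pose to reach, as a shift and turn from the pose commanded when the call began, along the tool's axes at that moment; what a row does not reach only later rows make up. Full scale, the value 1, is 200 mm for a shift and 45 degrees for a turn. A row lasts 1/10 s, in which the tool goes at most 50 mm and 8.59 degrees, less where a joint would pass 70% of its speed; a pose out of reach is approached as far as the arm can. A call with a number of a shift or a turn outside -1 to 1 is refused whole. A call with a gripper value outside its range is refused whole. The fingers move at their own pace and stop on an object; the grip force is fixed at half the most. Time passes only in rows, so rows that repeat a pose let the fingers close. It gives the time, the measured TCP pose, the force, the opening and the grip force at its end, in the units of the state.
- ctrl.get_state(): the state, without advancing time (a new reading comes with each control period).
- ctrl.snapshot(name): name is "scene" or "top" or "wrist"; returns a dict with "image" (420x560x3 uint8, blue, green, red), "depth" (420x560 float32, m along the optical axis (not along the pixel's ray), 0 where there is no reading), "K" (3x3 intrinsics, pixels), "pose" (4x4, takes a point from camera to world coordinates); the wrist camera has in their place "hand_eye" (4x4, takes a point from camera to tool coordinates, whose origin is the TCP and whose axes are the flange's). Camera axes: x right, y up, looking along -z (the intrinsics and any distortion apply to the point x, -y, -z); pixel columns grow to the right and rows downward; lengths in m; the calibration is good to about 2 mm. A picture is of the moment at which its call begins: read the wrist's pose just before it.
- ctrl.hand_in(): hands the job in; it is judged then, once.
The state is a dict: "time_s": time; "qpos": joint angles; "joint_velocities": joint speeds; "effort": joint torques, N m; "tool_pos": TCP position; "tool_rot": TCP orientation; "wrist_force": force on the tool from outside, world axes, zero at the start; "wrist_torque": the same for the moment, N m; "finger_gap": finger opening in m; "finger_force": force on a finger pad.
Only numpy, scipy, OpenCV 4.12 (cv2) and the standard library are available. Lean on these libraries where they do the work, as an engineer would, in place of code of your own. Each camera call takes 0.05 s, during which the arm holds its last target. There are 200 camera calls.

## Task

Get the mortar cube in the pulse stand ready for its ultrasonic reading: slide the jaw along by its black fin until both transducers press on the cube, then pull the ratchet lever round towards you by its upright handle, exactly three clicks, counting each one as the pawl drops off a tooth. Finish with the handle still gripped at the third click, because the reading is taken while you hold it: do not let go and do not go on to a fourth. Leave the capped vial and the small glass beaker beside the stand where they are.

Things in the scene. Friction and masses are not known exactly. Their poses are not given: they have to be found in the camera images.
- stand: Pulse stand for mortar cubes, fixed on the bench: base plate 90 x 267 mm, guide rods, steel cube stage, grey ratchet head (80 x 80 mm, 66 mm high) at its right-hand end, sliding jaw at its left-hand end. Origin: middle of the plate's underside. Its y axis runs along the rods from head to jaw, x points away from the robot, z up; yaw -0.30 to -0.04.
- jaw_grip (a point): Grip point on the sliding jaw: middle of its upright black fin, 96 mm above the bench. The fin is 10 mm thick along the rods, 30 mm wide across them, and rises from the jaw block's top (66 mm) to 110 mm; within 35 mm on either side of it nothing stands higher than 66 mm. Axes as the stand's.
- jaw (a joint): Travel of the sliding jaw towards the head along the stand's -y, in m: 0 fully open, starts 0 to 0.022, stops at 0.072. It slides stiffly with a steady drag of about 8 N and stays where it is left. With the cube pressed on both sides it reads about 0.052 to 0.057.
- jaw_face (a point): Centre of the flat end of the jaw's transducer (steel cylinder, 26 mm diameter), 44 mm above the bench; it moves with the jaw.
- spring_face (a point): Centre of the flat end of the opposite transducer (steel cylinder, 26 mm diameter) which comes out of the head, 44 mm above the bench. It is sprung: it gives way under 3 N and yields about 1.1 mm for each further newton, 7 mm in all; the lever drives it out 1 mm (0.9 N) per click.
- cube_center (a point): Centre of the mortar cube (28 mm, grey, 47 g) standing loose on the stage between the two transducers, 44 mm above the bench, a few mm clear of the head's transducer and turned up to 0.12 rad; it slides along the stage when pushed and squares up between the faces. Other mortar cubes on the bench play no part.
- lever_pivot (a point): The lever's vertical pivot axis, on top of the head, 66 mm above the bench (fixed). Round it sits a toothed wheel with a sprung pawl: free to 0.13 rad, then a tooth each 0.224 rad. Up each tooth the resistance at the handle grows from about 3.5 to 6 N and vanishes as the pawl drops off; the lever stays where it is left.
- handle_grip (a point): Middle of the lever's upright black handle, 106 mm above the bench: a round post of 14 mm diameter from 82 to 126 mm high, 62 mm from the pivot axis, fixed on the flat steel lever arm (top of arm 82 mm). Moves on a circle about the pivot.
- lever (a joint): Turn of the ratchet lever in rad, positive clockwise from above (the handle comes from the stand's right-hand end round towards the robot). At 0 the arm points 280 deg from the stand's x axis, counter-clockwise from above. Starts 0 to 0.10. The pawl drops (clicks) at about 0.38, 0.60, 0.83 and 1.05; a click cannot be undone: pulled back, the lever stops at 0.44, 0.67, 0.89, 1.11.
- vial_center (a point): Centre of a small glass vial with a white cap, 25 mm diameter, 53 mm tall, standing to the right of the stand: leave it.
- beaker_center (a point): Centre of a small empty glass beaker, 46 mm diameter, 58 mm tall, standing to the right of the stand: leave it.
Mind the look-alikes: they are no part of the job. What is shaped like the part that bears cube_center but orange is not meant.

How it is judged:
On the way, in this order (a step that is already met when the one before it is completed fails the run):
1. the jaw is slid up and both transducers press on the cube (over 2 N each), the lever not yet clicked (contact force between cube and jaw above 2 N and contact force between cube and spring_transducer above 2 N and value of joint lever below 0.34 rad), for 0.2 s.
2. the lever, held by the fingers, stands at its third click with the cube pressed (value of joint lever between 0.84 and 1.03 rad and contact force between cube and jaw above 4 N and contact force between cube and spring_transducer above 4 N and contact force between the fingers and lever above 1.5 N), for 0.2 s.
At the end, for the whole second after the job is handed in: The lever is still, at its third click (0.84 to 1.03 rad), its handle held by the fingers with over 1.5 N; the cube stands on the stage, each transducer pressing it with over 4 N; vial and beaker are within 20 mm of their start (all of step 2 and velocity of joint lever between -0.1 and 0.1 rad/s and z of cube_center in the frame of stand between 0.038 and 0.05 m and distance of each of vial_center, beaker_center from where it was at the start of the episode below 0.02 m); the arm keeps its last pose, push and grip.
It fails at once if the lever is taken on to a fourth click (value of joint lever above 1.06 rad).
It fails at once if the vial or the beaker is knocked away or over (distance of any of vial_center, beaker_center from where it was at the start of the episode above 0.03 m).
It also fails if it takes over 54 s, if anything falls off the work surface, if the arm or the gripper's body presses on something with over 40 N, if the wrist force passes 120 N, or if a joint passes its speed limit or range.

## Working session

There is one attempt and no reset: what is moved stays moved. The work goes in short steps, Python scripts to look and compute and a tool call to move; the robot and the scene stay as the last step left them, time stands still between calls to the robot, and variables do not carry over. Pictures are saved under pics/ and viewed, at most 10 in all, crops included, and the job is handed in when it is done.

Besides the shell and the picture viewer there is one more tool, called after ">>>" as a command line: name --argument value ..., lists and objects as JSON in quotes. arm_command: Moves the arm, as the interface text tells. Shift numbers are shares of 200 mm and turn numbers shares of 45 degrees, none past 1 either way. Its arguments: {"type":"object","properties":{"plan":{"type":"string"}},"required":["plan"]}

```bash
mkdir -p pics; cat > h.py <<'E'
from workcell import ctrl
import numpy as np, cv2
def snap(n):
    s=ctrl.get_state(); d=ctrl.snapshot(n)
    if n=="wrist":
        from scipy.spatial.transform import Rotation as R
        T=np.eye(4); r=np.array(s["tool_rot"]); T[:3,:3]=R.from_euler("xyz",r).as_matrix() if r.shape==(3,) else r
        T[:3,3]=s["tool_pos"]; d["pose"]=T@np.array(d["hand_eye"])
    return d
def cloud(d):
    K=np.array(d["K"]); z=d["depth"].astype(float); v,u=np.mgrid[:z.shape[0],:z.shape[1]]
    P=np.stack([(u-K[0,2])/K[0,0]*z,-(v-K[1,2])/K[1,1]*z,-z],-1)
    T=np.array(d["pose"]); W=P@T[:3,:3].T+T[:3,3]; W[z<=0]=np.nan
    return W
E
python3 - <<'E'
from h import *
print(ctrl.get_state(), ctrl.tip_extent)
import pickle
for n in("top","scene"):
    d=snap(n); cv2.imwrite(f"pics/{n}.png",d["image"]); print(n,d["K"],d["pose"]); pickle.dump(d,open(n+".pkl","wb"))
E
```

```text
{'time_s': 0.0, 'qpos': array([ 1.03198901e+00,  5.33567530e-02,  1.61434178e+00,  2.32531911e-05,
        1.47596540e+00, -1.19015798e-01]), 'joint_velocities': array([ 1.34125076e-03, -1.24071516e-03,  8.41803199e-05,  6.83699634e-04,
       -1.37200108e-03,  1.16161360e-03]), 'effort': array([ 4.96641296e-04, -3.93698680e+01, -3.70167124e+01, -1.29690702e-04,
        7.26659011e-03,  3.04679055e-06]), 'tool_pos': array([0.2544154 , 0.57019923, 0.23803452]), 'tool_rot': array([-3.13953877e+00, -2.68913677e-04,  2.72179863e+00]), 'wrist_force': array([-0.13304062, -0.16868173, -1.37670345]), 'wrist_torque': array([-0.01259244, -0.01839928,  0.05241505]), 'finger_force': 0.0, 'finger_gap': 0.08539471595489095} 0.008
top [[379.09176356   0.         276.73475362]
 [  0.         379.09176356 210.92116681]
 [  0.           0.           1.        ]] [[-0.01122635  0.98573021 -0.16795808  0.25917009]
 [-0.9994219  -0.0056705   0.03352192 -0.02347263]
 [ 0.03209116  0.16823731  0.98522402  0.9237347 ]
 [ 0.          0.          0.          1.        ]]
scene [[456.49087234   0.         282.1573847 ]
 [  0.         456.49087234 213.10187745]
 [  0.           0.           1.        ]] [[ 0.47105153  0.60221256 -0.64455449 -0.25258979]
 [-0.88205304  0.32955125 -0.33671711 -0.39244361]
 [ 0.00963847  0.72714235  0.68641904  0.80525277]
 [ 0.          0.          0.          1.        ]]
```

View pics/top.png

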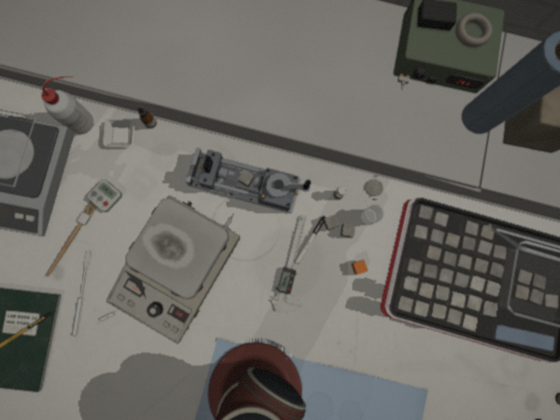

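View pics/scene.png

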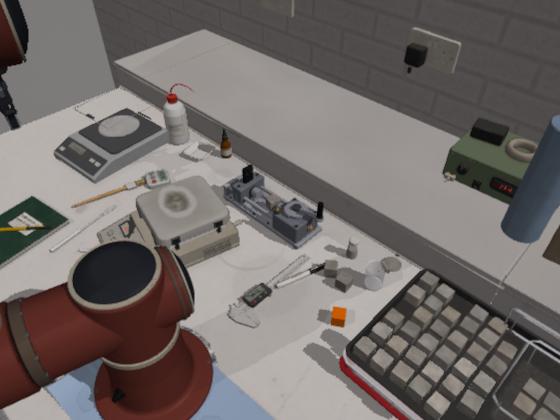

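The top view shows the stand at u 190–310, v 150–210: the fin is near (208,160), the cube on the stage at (246,177), the pivot at (277,184) and the handle at (305,185). To its right are the vial (339,193) and beaker (369,216). The look-alikes are the loose grey cubes near (345,230), the orange one at (360,267) and the cubes in the tray. Only the cube at (246,177) sits between the transducers. I'll measure next and enlarge that area to confirm.

```bash
python3 - <<'E'
from h import *
import pickle
W={}
for n in("top","scene"):
    d=pickle.load(open(n+".pkl","rb")); W[n]=cloud(d)
    w=W[n].reshape(-1,3)
    P=w[(w[:,0]>.25)&(w[:,0]<.6)&(w[:,1]>-.2)&(w[:,1]<.3)]
    if n=="top":
        for v,u in((160,208),(177,246),(184,277),(185,305),(193,339),(187,373),(216,369),(230,345),(130,240)): print((u,v),np.round(np.nanmedian(W[n][v-1:v+2,u-1:u+2].reshape(-1,3),0),3))
    # tall stuff
    for a,b in((.075,.09),(.09,.105),(.105,.14)):
        q=P[(P[:,2]>a)&(P[:,2]<b)]
        lab=q[:,1].round(2)
        import collections
        print(n,a,sorted(collections.Counter(map(tuple,q[:,:2].round(2))).items(),key=lambda t:t[0][1]) if len(q)<900 else len(q))
d=pickle.load(open("top.pkl","rb"));c=cv2.resize(d["image"][135:235,175:395],None,fx=3.6,fy=3.6,interpolation=3)
e=pickle.load(open("scene.pkl","rb"));c2=cv2.resize(e["image"][150:250,205:425],None,fx=2.3,fy=2.3,interpolation=3)
o=np.zeros((c.shape[0]+c2.shape[0],c.shape[1],3),np.uint8);o[:c.shape[0]]=c;o[c.shape[0]:,:c2.shape[1]]=c2
cv2.imwrite("pics/c.png",o);print(o.shape)
E
```

```text
(208, 160) [0.513 0.1   0.108]
(246, 177) [0.489 0.018 0.056]
(277, 184) [ 0.465 -0.053  0.082]
(305, 185) [ 0.455 -0.114  0.113]
(339, 193) [ 0.451 -0.202  0.05 ]
(373, 187) [ 0.476 -0.298  0.003]
(369, 216) [ 0.403 -0.284  0.   ]
(345, 230) [ 0.364 -0.216  0.028]
(240, 130) [0.606 0.033 0.054]
top 0.075 [((np.float64(0.54), np.float64(-0.2)), 5), ((np.float64(0.54), np.float64(-0.19)), 8), ((np.float64(0.55), np.float64(-0.18)), 7), ((np.float64(0.54), np.float64(-0.18)), 3), ((np.float64(0.55), np.float64(-0.17)), 9), ((np.float64(0.55), np.float64(-0.16)), 8), ((np.float64(0.55), np.float64(-0.15)), 6), ((np.float64(0.56), np.float64(-0.15)), 2), ((np.float64(0.56), np.float64(-0.14)), 10), ((np.float64(0.56), np.float64(-0.13)), 7), ((np.float64(0.46), np.float64(-0.13)), 2), ((np.float64(0.56), np.float64(-0.12)), 8), ((np.float64(0.45), np.float64(-0.12)), 11), ((np.float64(0.57), np.float64(-0.11)), 6), ((np.float64(0.56), np.float64(-0.11)), 3), ((np.float64(0.47), np.float64(-0.11)), 5), ((np.float64(0.46), np.float64(-0.11)), 16), ((np.float64(0.45), np.float64(-0.11)), 9)
[... 8106 characters left out ...]
64(0.09)), 6), ((np.float64(0.52), np.float64(0.1)), 9), ((np.float64(0.51), np.float64(0.1)), 15), ((np.float64(0.5), np.float64(0.1)), 15), ((np.float64(0.49), np.float64(0.1)), 5), ((np.float64(0.27), np.float64(0.1)), 7), ((np.float64(0.26), np.float64(0.1)), 12), ((np.float64(0.25), np.float64(0.1)), 4), ((np.float64(0.49), np.float64(0.11)), 8), ((np.float64(0.5), np.float64(0.11)), 2), ((np.float64(0.25), np.float64(0.11)), 1), ((np.float64(0.25), np.float64(0.22)), 2), ((np.float64(0.26), np.float64(0.23)), 2), ((np.float64(0.26), np.float64(0.24)), 3), ((np.float64(0.27), np.float64(0.25)), 6), ((np.float64(0.27), np.float64(0.26)), 2)]
scene 0.09 1395
scene 0.105 3245
(590, 792, 3)
```

View pics/c.png

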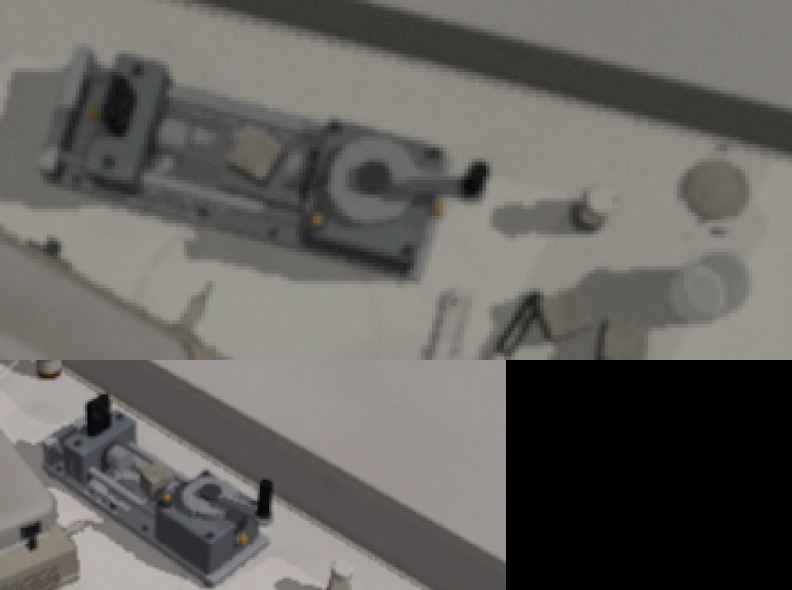

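Crop confirms it: the fin is black and upright at crop (120,100), the grey cube sits between the transducers at (255,155), and the handle is at (475,178). Next I'll fit the geometry.

```bash
python3 - <<'E'
from h import *
import pickle
for n in("top","scene"):
    d=pickle.load(open(n+".pkl","rb")); W=cloud(d); w=W.reshape(-1,3); im=d["image"].reshape(-1,3).astype(int)
    def box(x0,x1,y0,y1,z0,z1,extra=True): return w[(w[:,0]>x0)&(w[:,0]<x1)&(w[:,1]>y0)&(w[:,1]<y1)&(w[:,2]>z0)&(w[:,2]<z1)&extra]
    dark=im.max(1)<45
    f=box(.46,.55,.05,.15,.1,.125); print(n,"fin top",len(f),f.mean(0).round(4),cv2.minAreaRect((f[:,:2]*1000).astype(np.float32)))
    g=box(.42,.49,-.16,-.085,.118,.14); print("handle top",len(g),g.mean(0).round(4),np.ptp(g,0).round(4))
    g=box(.42,.49,-.16,-.085,.095,.14); print("handle",len(g),g.mean(0).round(4),np.ptp(g,0).round(4))
    h=box(.39,.55,-.12,.02,.062,.07); print("head",len(h),cv2.minAreaRect((h[:,:2]*1000).astype(np.float32)))
    j=box(.45,.56,.06,.14,.062,.07); print("jaw",len(j),cv2.minAreaRect((j[:,:2]*1000).astype(np.float32)))
    p=box(.38,.58,-.15,.18,.006,.14); print("all",len(p),cv2.minAreaRect((p[:,:2]*1000).astype(np.float32)))
    l=box(.42,.49,-.1,-.08,.077,.086); print("arm",l.mean(0))
    for y in(.1,-.05,-.1): 
      for x in (.55,.58,.61,.65): q=box(x-.005,x+.005,y-.01,y+.01,0,.5); print((x,y),q[:,2].max().round(3) if len(q) else None,end=" ")
    print()
E
```

```text
top fin top 74 [0.5102 0.1036 0.1078] ((510.6254577636719, 103.86772155761719), (10.19114875793457, 30.108928680419922), 74.76840209960938)
handle top 36 [ 0.459  -0.1178  0.1241] [0.0129 0.0127 0.0082]
handle 52 [ 0.458  -0.1171  0.1183] [0.0129 0.0128 0.0316]
head 529 ((462.94842529296875, -52.78105545043945), (84.3834228515625, 79.36164855957031), 74.59518432617188)
jaw 379 ((511.1838073730469, 104.25767517089844), (34.207664489746094, 84.29110717773438), 74.21449279785156)
all 5532 ((479.96527099609375, 15.12945556640625), (198.1767120361328, 332.0950012207031), 0.7384668588638306)
arm [ 0.46241371 -0.08980708  0.08116954]
(0.55, 0.1) 0.07 (0.58, 0.1) 0.002 (0.61, 0.1) 0.004 (0.65, 0.1) 0.097 (0.55, -0.05) 0.002 (0.58, -0.05) 0.097 (0.61, -0.05) 0.097 (0.65, -0.05) 0.097 (0.55, -0.1) 0.002 (0.58, -0.1) 0.097 (0.61, -0.1) 0.097 (0.65, -0.1) 0.098 
scene fin top 51 [0.5048 0.1023 0.1067] ((505.98870849609375, 103.46199035644531), (11.653096199035645, 27.363664627075195), 77.20570373535156)
handle top 30 [ 0.4542 -0.1195  0.1229] [0.015  0.0135 0.0068]
handle 76 [ 0.4529 -0.1199  0.1129] [0.015  0.0135 0.0311]
head 341 ((457.15716552734375, -56.1292724609375), (79.7716064453125, 79.50060272216797), 75.07193756103516)
jaw 214 ((506.05706787109375, 103.65167999267578), (35.09136962890625, 84.599365234375), 75.82157135009766)
all 5024 ((480.08258056640625, 14.8388671875), (199.74005126953125, 329.326416015625), 0.018711846321821213)
arm [ 0.45762066 -0.08946294  0.08022664]
(0.55, 0.1) 0.065 (0.58, 0.1) 0.001 (0.61, 0.1) 0.083 (0.65, 0.1) 0.096 (0.55, -0.05) None (0.58, -0.05) 0.095 (0.61, -0.05) 0.096 (0.65, -0.05) 0.096 (0.55, -0.1) 0.0 (0.58, -0.1) 0.097 (0.61, -0.1) 0.095 (0.65, -0.1) 0.096
```

>>> arm_command --plan "-0 0 0 -0.25 -0.19 0 -1; 0 0 0 -0.5 -0.38 0 -1; 0 0 0 -0.75 -0.57 0 -1; 0 0 0 -1 -0.765 0 -1; 0 0 0 -1 -0.765 0 -1; 0 0 0 -1 -0.765 0 -1"

```text
time_s: 0.7
tool_pos: [0.377, 0.3453, 0.2388]
tool_rot: [-3.14, 0.001, 2.715]
wrist_force: [-0.7, -1.0, 0.6]
finger_gap: 0.0853
finger_force: 0.0
```

>>> arm_command --plan "0 0 0 -0.25 -0.19 0 -1; 0 0 0 -0.5 -0.38 0 -1; 0 0 0 -0.75 -0.57 0 -1; 0 0 -0.1 -1 -0.765 0 -1; 0 0 -0.185 -1 -0.765 0 -1; 0 0 -0.185 -1 -0.765 0 -1; 0 0 -0.185 -1 -0.765 0 -1"

```text
time_s: 1.4
tool_pos: [0.4954, 0.1278, 0.2388]
tool_rot: [3.141, -0.001, 2.864]
wrist_force: [0.1, 0.9, 0.2]
finger_gap: 0.0854
finger_force: 0.0
```

```bash
python3 - <<'E'
from h import *
s=ctrl.get_state();print(s["time_s"],s["tool_pos"],s["tool_rot"],s["wrist_force"])
d=snap("wrist");print(np.array(d["hand_eye"]).round(3),d["K"]);cv2.imwrite("pics/w1.png",d["image"])
import pickle;pickle.dump(d,open("w1.pkl","wb"))
E
```

```text
1.4 [0.49536561 0.12775486 0.23878236] [ 3.14140180e+00 -1.32150444e-03  2.86438829e+00] [0.12859771 0.92278464 0.24117655]
[[-0.     0.952  0.306  0.079]
 [ 1.     0.     0.001  0.001]
 [ 0.001  0.306 -0.952 -0.135]
 [ 0.     0.     0.     1.   ]] [[366.33852409   0.         276.27504108]
 [  0.         366.33852409 211.92432907]
 [  0.           0.           1.        ]]
```

View pics/w1.png

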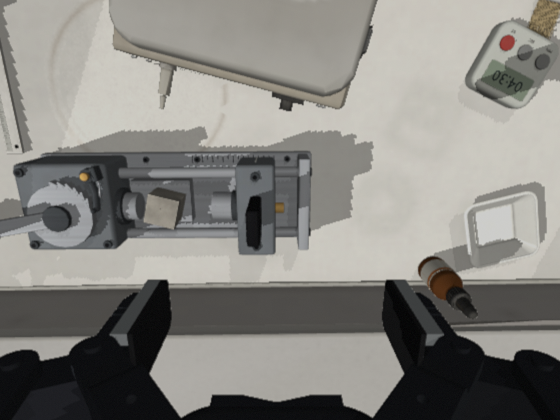

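The wrist view is sharp: fin at (254,222), cube at (163,208), pivot at (56,217), and the plate's edges run almost along the rows. I'll measure from this one.

```bash
python3 - <<'E'
from h import *
import pickle
d=pickle.load(open("w1.pkl","rb")); W=cloud(d); w=W.reshape(-1,3)
def box(x0,x1,y0,y1,z0,z1): return w[(w[:,0]>x0)&(w[:,0]<x1)&(w[:,1]>y0)&(w[:,1]<y1)&(w[:,2]>z0)&(w[:,2]<z1)]
def r(n,p): print(n,len(p),np.median(p[:,2]).round(4),cv2.minAreaRect((p[:,:2]*1000).astype(np.float32)))
r("fin",box(.46,.55,.05,.15,.1,.125))
r("jaw",box(.45,.56,.06,.14,.062,.069))
r("head",box(.39,.55,-.12,.02,.062,.069))
r("cube",box(.46,.52,-.01,.05,.055,.061))
r("plate",box(.41,.58,-.13,.18,.008,.016))
for v,u in((217,56),(215,15),(120,300),(20,5),(160,290),(155,40)): print((u,v),W[v,u].round(4))
# plate front edge: along columns, first row where z>0.006
E=[]
for u in range(150,300,3):
    c=W[130:175,u]; k=np.where((c[:,2]>.006)&(c[:,2]<.02))[0]
    if len(k): E.append(c[k[0]])
E=np.array(E); print("edge",np.polyfit(E[:,1],E[:,0],1),E[0].round(3),E[-1].round(3))
E
E
```

```text
fin 571 0.11 ((509.0642395019531, 105.96904754638672), (11.128475189208984, 30.23164176940918), 73.44615936279297)
jaw 2624 0.0662 ((508.7225646972656, 105.89629364013672), (34.010658264160156, 83.07738494873047), 74.73486328125)
head 3510 0.0662 ((461.0727233886719, -51.263309478759766), (84.99808502197266, 79.56817626953125), 74.71275329589844)
cube 1176 0.0575 ((481.65985107421875, 11.526359558105469), (53.59635925292969, 28.53199005126953), 59.95545959472656)
plate 4542 0.015 ((519.4024658203125, 19.483108520507812), (266.8718566894531, 156.34800720214844), 74.54174041748047)
(56, 217) [ 0.4633 -0.0543  0.0824]
(15, 215) [ 0.4615 -0.1536 -0.    ]
(300, 120) [0.4493 0.1663 0.0009]
(5, 20) [ 0.2888 -0.0716 -0.0004]
(290, 160) [0.4825 0.1465 0.0153]
(40, 155) [ 0.4103 -0.0975  0.0005]
edge [0.2774284  0.43324629] [0.438 0.016 0.013] [0.476 0.155 0.011]bash: E: command not found
```

>>> arm_command --plan "0 0 0.01 -0.095 -0.085 0 -1; 0 0 0.01 -0.095 -0.085 0.25 -1; 0 0 0.01 -0.095 -0.085 0.45 -1; 0 0 0.01 -0.095 -0.085 0.6 -1; 0 0 0.01 -0.095 -0.085 0.7 -1; 0 0 0.01 -0.095 -0.085 0.77 -1; 0 0 0.01 -0.095 -0.085 0.77 -1; 0 0 0.01 -0.095 -0.085 0.77 1; 0 0 0.01 -0.095 -0.085 0.77 1; 0 0 0.01 -0.095 -0.085 0.77 1; 0 0 0.01 -0.095 -0.085 0.77 1; 0 0 0.01 -0.095 -0.085 0.77 1; 0 0 0.01 -0.095 -0.085 0.77 1; 0 0 0.01 -0.095 -0.085 0.77 1; 0 0 0.01 -0.095 -0.085 0.77 1"

```text
time_s: 2.95
tool_pos: [0.5092, 0.1061, 0.0861]
tool_rot: [-3.14, 0.001, 2.86]
wrist_force: [-3.4, -4.8, 5.1]
finger_gap: 0.0092
finger_force: 59.9
```

>>> arm_command --plan "0 0 0 0 -0.02 0 1; 0 0 0 0 -0.04 0 1; 0 0 0 0 -0.06 0 1; 0 0 0 0 -0.08 0 1; 0 0 0 0 -0.1 0 1; 0 0 0 0 -0.12 0 1; 0 0 0 0 -0.12 0 1"

```text
time_s: 3.65
tool_pos: [0.5034, 0.085, 0.0861]
tool_rot: [3.138, 0.002, 2.86]
wrist_force: [2.0, 5.9, 2.2]
finger_gap: 0.0091
finger_force: 59.6
```

```bash
python3 - <<'E'
from h import *
a=np.array([.268,.9635])
s=ctrl.get_state();print(s["tool_pos"],s["wrist_force"],np.array(s["wrist_force"])[:2]@a)
d=snap("wrist");c=cv2.resize(d["image"][120:260,40:340],None,fx=2.6,fy=2.6);cv2.imwrite("pics/w2.png",c)
import pickle;pickle.dump(d,open("w2.pkl","wb"))
E
```

```text
[0.50335386 0.08501059 0.08612862] [1.99475889 5.93025649 2.15580194] 6.248397515064801
```

View pics/w2.png

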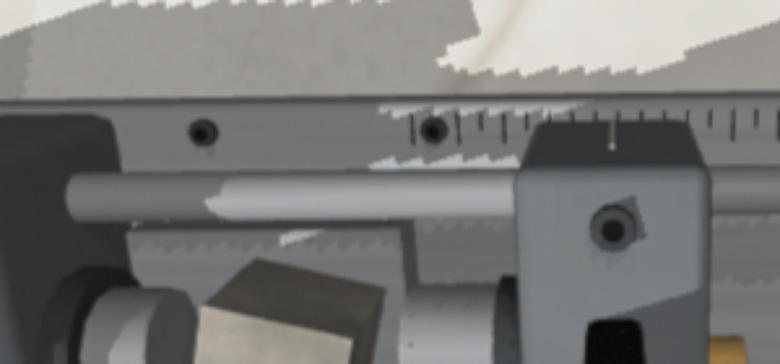

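The jaw's face (crop u≈400) is now about 3 mm short of the cube's corner (385), with a small gap on the head side (195). From here I'll advance in small steps and watch the force.

>>> arm_command --plan "0 0 0 0 -0.01 0 1; 0 0 0 0 -0.015 0 1; 0 0 0 0 -0.015 0 1; 0 0 0 0 -0.015 0 1"

```text
time_s: 4.1
tool_pos: [0.5027, 0.0825, 0.0861]
tool_rot: [3.137, 0.002, 2.86]
wrist_force: [2.1, 6.3, 2.5]
finger_gap: 0.0092
finger_force: 59.6
```

>>> arm_command --plan "0 0 0 0 -0.005 0 1; 0 0 0 0 -0.01 0 1; 0 0 0 0 -0.01 0 1; 0 0 0 0 -0.01 0 1"

```text
time_s: 4.5
tool_pos: [0.5021, 0.0806, 0.0861]
tool_rot: [3.137, 0.002, 2.86]
wrist_force: [2.8, 6.1, 1.9]
finger_gap: 0.0092
finger_force: 59.6
```

>>> arm_command --plan "0 0 0 0 -0.005 0 1; 0 0 0 0 -0.01 0 1; 0 0 0 0 -0.01 0 1; 0 0 0 0 -0.01 0 1"

```text
time_s: 4.9
tool_pos: [0.5016, 0.0787, 0.0861]
tool_rot: [3.137, 0.002, 2.86]
wrist_force: [2.9, 7.3, 2.4]
finger_gap: 0.0091
finger_force: 59.6
```

>>> arm_command --plan "0 0 0 0 -0.005 0 1; 0 0 0 0 -0.01 0 1; 0 0 0 0 -0.01 0 1; 0 0 0 0 -0.01 0 1"

```text
time_s: 5.3
tool_pos: [0.5011, 0.0768, 0.0861]
tool_rot: [3.137, 0.002, 2.86]
wrist_force: [2.6, 6.6, 1.1]
finger_gap: 0.009
finger_force: 59.6
```

```bash
python3 - <<'E'
from h import *
a=np.array([.268,.9635])
s=ctrl.get_state();print(s["tool_pos"],s["wrist_force"],np.array(s["wrist_force"])[:2]@a)
d=snap("wrist");c=cv2.resize(d["image"][140:280,20:320],None,fx=2.6,fy=2.6);cv2.imwrite("pics/w3.png",c)
E
```

```text
[0.50107815 0.07679471 0.08612793] [2.63174626 6.61054629 1.14516661] 7.0745693475721785
```

View pics/w3.png

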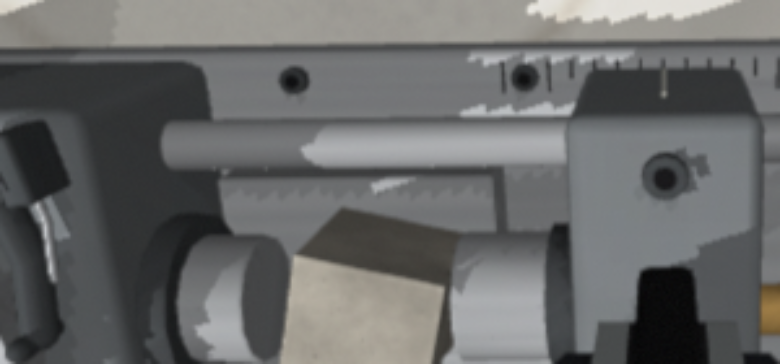

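The jaw's face now touches the cube (crop ≈455), and a few mm remain at the head transducer (≈285). Continuing.

>>> arm_command --plan "0 0 0 0 -0.005 0 1; 0 0 0 0 -0.01 0 1; 0 0 0 0 -0.01 0 1; 0 0 0 0 -0.01 0 1"

```text
time_s: 5.75
tool_pos: [0.5005, 0.0749, 0.0861]
tool_rot: [3.137, 0.003, 2.86]
wrist_force: [2.7, 7.3, 2.6]
finger_gap: 0.0093
finger_force: 59.5
```

>>> arm_command --plan "0 0 0 0 -0.005 0 1; 0 0 0 0 -0.01 0 1; 0 0 0 0 -0.01 0 1; 0 0 0 0 -0.01 0 1"

```text
time_s: 6.15
tool_pos: [0.5, 0.073, 0.0861]
tool_rot: [3.137, 0.003, 2.86]
wrist_force: [3.0, 6.7, 0.5]
finger_gap: 0.0091
finger_force: 59.5
```

>>> arm_command --plan "0 0 0 0 -0.005 0 1; 0 0 0 0 -0.005 0 1; 0 0 0 0 -0.005 0 1; 0 0 0 0 -0.005 0 1"

```text
time_s: 6.55
tool_pos: [0.4997, 0.072, 0.0861]
tool_rot: [3.137, 0.003, 2.86]
wrist_force: [3.6, 6.6, 0.9]
finger_gap: 0.0095
finger_force: 59.5
```

>>> arm_command --plan "0 0 0 0 -0.005 0 1; 0 0 0 0 -0.01 0 1; 0 0 0 0 -0.01 0 1; 0 0 0 0 -0.01 0 1"

```text
time_s: 6.95
tool_pos: [0.4992, 0.0701, 0.0861]
tool_rot: [3.137, 0.003, 2.86]
wrist_force: [3.3, 7.2, 1.4]
finger_gap: 0.0092
finger_force: 59.5
```

>>> arm_command --plan "0 0 0 0 -0.005 0 1; 0 0 0 0 -0.005 0 1; 0 0 0 0 -0.005 0 1; 0 0 0 0 -0.005 0 1"

```text
time_s: 7.35
tool_pos: [0.4989, 0.0691, 0.0861]
tool_rot: [3.137, 0.003, 2.86]
wrist_force: [3.5, 7.4, 1.6]
finger_gap: 0.0092
finger_force: 59.5
```

>>> arm_command --plan "0 0 0 0 -0.005 0 1; 0 0 0 0 -0.005 0 1; 0 0 0 0 -0.005 0 1; 0 0 0 0 -0.005 0 1"

```text
time_s: 7.75
tool_pos: [0.4987, 0.0681, 0.0861]
tool_rot: [3.137, 0.003, 2.86]
wrist_force: [4.1, 7.6, 1.8]
finger_gap: 0.0088
finger_force: 59.5
```

```bash
python3 - <<'E'
from h import *
d=snap("wrist");c=cv2.resize(d["image"][140:280,20:320],None,fx=2.6,fy=2.6,interpolation=3);cv2.imwrite("pics/w4.png",c)
E
```

```text
(no output)
```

View pics/w4.png

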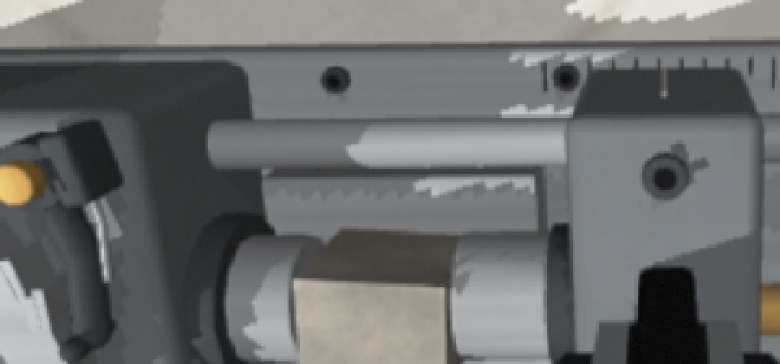

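The cube has squared up and is nearly on the head transducer (crop ≈330). I'll go on in 1 mm steps.

>>> arm_command --plan "0 0 0 0 -0.005 0 1; 0 0 0 0 -0.005 0 1; 0 0 0 0 -0.005 0 1"

```text
time_s: 8.1
tool_pos: [0.4984, 0.0672, 0.0861]
tool_rot: [3.137, 0.003, 2.86]
wrist_force: [3.5, 6.8, 1.6]
finger_gap: 0.0091
finger_force: 59.5
```

>>> arm_command --plan "0 0 0 0 -0.005 0 1; 0 0 0 0 -0.005 0 1; 0 0 0 0 -0.005 0 1"

```text
time_s: 8.4
tool_pos: [0.4982, 0.0665, 0.0861]
tool_rot: [3.136, 0.003, 2.86]
wrist_force: [4.8, 7.2, 1.0]
finger_gap: 0.0091
finger_force: 59.6
```

>>> arm_command --plan "0 0 0 0 -0.005 0 1; 0 0 0 0 -0.005 0 1; 0 0 0 0 -0.005 0 1"

```text
time_s: 8.7
tool_pos: [0.4981, 0.0661, 0.0862]
tool_rot: [3.135, 0.003, 2.86]
wrist_force: [4.8, 10.0, 0.5]
finger_gap: 0.009
finger_force: 59.5
```

>>> arm_command --plan "0 0 0 0 -0.005 0 1; 0 0 0 0 -0.005 0 1; 0 0 0 0 -0.005 0 1"

```text
time_s: 9.0
tool_pos: [0.4979, 0.0653, 0.0861]
tool_rot: [3.134, 0.003, 2.86]
wrist_force: [5.8, 10.9, 0.1]
finger_gap: 0.0093
finger_force: 59.5
```

>>> arm_command --plan "0 0 0 0 -0.005 0 1; 0 0 0 0 -0.005 0 1; 0 0 0 0 -0.005 0 1"

```text
time_s: 9.3
tool_pos: [0.4976, 0.0645, 0.0861]
tool_rot: [3.134, 0.003, 2.86]
wrist_force: [5.9, 12.8, -1.5]
finger_gap: 0.0092
finger_force: 59.5
```

The force along the rods rose from about 7.5 N to about 13.9 N over roughly 1.9 mm, so the cube is pressed. I'll release, lift and move over to the handle.

>>> arm_command --plan "0 0 0 0 0 0 1; 0 0 0 0 0 0 -1; 0 0 0 0 0 0 -1; 0 0 0 0 0 0 -1; 0 0 0 0 0 0 -1; 0 0 0 0 0 0 -1; 0 0 0 0 0 0 -1; 0 0 0 0 0 -0.15 -1; 0 0 0 0 0 -0.35 -1; 0 0 0 0 0 -0.57 -1; 0 0 0 0 0 -0.57 -1; 0 0 0 0 0 -0.57 -1"

```text
time_s: 10.5
tool_pos: [0.4967, 0.0615, 0.2009]
tool_rot: [3.141, 0.003, 2.859]
wrist_force: [-0.7, 0.0, 0.0]
finger_gap: 0.0855
finger_force: 0.0
```

>>> arm_command --plan "0 0 -0.19 0 -0.25 0 -1; 0 0 -0.38 0 -0.5 0 -1; 0 0 -0.57 0 -0.7 0 -1; 0 0 -0.75 0 -0.7 0 -1; 0 0 -0.75 0 -0.7 0 -1; 0 0 -0.75 0 -0.7 0 -1"

```text
time_s: 11.1
tool_pos: [0.4556, -0.073, 0.197]
tool_rot: [3.139, -0.003, -2.836]
wrist_force: [-0.2, -0.2, 0.2]
finger_gap: 0.0853
finger_force: 0.0
```

```bash
python3 - <<'E'
from h import *
s=ctrl.get_state();print(s["time_s"],s["tool_pos"],s["tool_rot"],s["qpos"].round(2),s["wrist_force"])
d=snap("wrist");cv2.imwrite("pics/w5.png",d["image"])
import pickle;pickle.dump(d,open("w5.pkl","wb"))
E
```

```text
11.1 [ 0.45558573 -0.07304207  0.19700891] [ 3.13925719e+00 -3.10371710e-03 -2.83648509e+00] [-0.32 -0.32  2.02  0.    1.45 -2.2 ] [-0.2250711  -0.1597036   0.21766092]
```

View pics/w5.png

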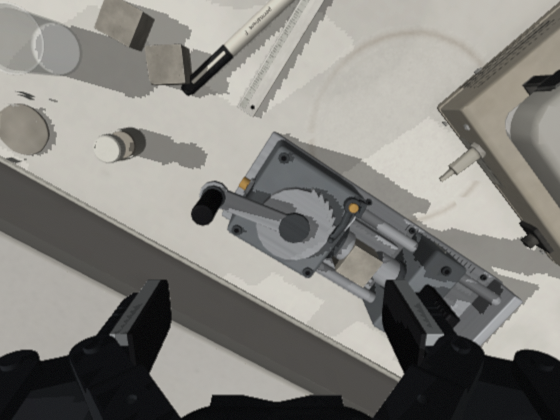

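The wrist view shows the handle top at (205,207), its collar at (212,190) and the pivot cap at (294,228). The cube is clamped between both transducers at (358,263), and the vial (115,145) and beaker are untouched.

```bash
python3 - <<'E'
from h import *
import pickle
d=pickle.load(open("w5.pkl","rb")); W=cloud(d); w=W.reshape(-1,3)
def box(x0,x1,y0,y1,z0,z1): return w[(w[:,0]>x0)&(w[:,0]<x1)&(w[:,1]>y0)&(w[:,1]<y1)&(w[:,2]>z0)&(w[:,2]<z1)]
def c(n,p): print(n,len(p),p.mean(0).round(4),[np.round(x,1) for x in cv2.minEnclosingCircle((p[:,:2]*1000).astype(np.float32))])
c("top",box(.42,.49,-.16,-.085,.122,.135)); c("post",box(.42,.49,-.16,-.085,.09,.122))
q=box(.42,.5,-.09,-.02,.0825,.1); c("cap>.0825",q)
q=box(.43,.5,-.09,-.02,.06,.1); print(np.histogram(q[:,2],bins=20))
P=W[220:238,285:304].reshape(-1,3); print(P[:,2].max(),np.median(P,0))
h=box(.39,.55,-.12,.02,.062,.069); print(cv2.minAreaRect((h[:,:2]*1000).astype(np.float32)))
E
```

```text
top 428 [ 0.4575 -0.1168  0.126 ] [array([ 458. , -116.9]), np.float64(6.9)]
post 325 [ 0.4532 -0.1157  0.1069] [array([ 457.5, -117. ]), np.float64(6.9)]
cap>.0825 853 [ 0.4635 -0.0618  0.0833] [array([461. , -67.3]), np.float64(23.1)]
(array([   2,    7,   15,  147, 1320, 1145,   83,   41,   43,   49,   77,
        259, 1694, 1304,   81,   48,  107,  579,  606,   78]), array([0.06005803, 0.06132061, 0.06258319, 0.06384578, 0.06510836,
       0.06637094, 0.06763353, 0.06889611, 0.0701587 , 0.07142128,
       0.07268386, 0.07394645, 0.07520903, 0.07647161, 0.0777342 ,
       0.07899678, 0.08025937, 0.08152195, 0.08278453, 0.08404712,
       0.0853097 ]))
nan [nan nan nan]
((461.1829528808594, -51.95325469970703), (85.1156234741211, 79.9119644165039), 74.4680404663086)
```

```bash
python3 - <<'E'
from h import *
import pickle
d=pickle.load(open("w5.pkl","rb")); W=cloud(d); g=d["image"].max(2)
m=np.zeros_like(g); m[205:252,270:318]=(g[205:252,270:318]<85)
n,l,st,ce=cv2.connectedComponentsWithStats(m); k=l[228,294]; print(k,st[k],ce[k])
ys,xs=np.where(l==k); p=W[ys,xs]; p=p[~np.isnan(p[:,0])]; print(len(xs),len(p),np.nanmedian(p,0))
K=d["K"];T=np.array(d["pose"])
def ray(u,v,z):
    r=T[:3,:3]@np.array([(u-K[0,2])/K[0,0],-(v-K[1,2])/K[1,1],-1]); return T[:3,3]+r*(z-T[2,3])/r[2]
for z in(.084,.09): print(ray(*ce[k],z), np.hypot(*(ray(*ce[k],z)[:2]-[.4577,-.1169])))
E
```

```text
1 [270 207  40  36 796] [293.09045226 226.16331658]
796 792 [ 0.46313568 -0.05620831  0.08315662]
[ 0.46286417 -0.05665331  0.084     ] 0.06046761477690894
[ 0.46088807 -0.05758998  0.09      ] 0.059395639573391126
```

>>> arm_command --plan "0 0 -0.18 0.056 -0.2125 0 -1; 0 0 -0.36 0.056 -0.2125 0 -1; 0 0 -0.445 0.056 -0.2125 0 -1; 0 0 -0.445 0.056 -0.2125 0.15 -1; 0 0 -0.445 0.056 -0.2125 0.3 -1; 0 0 -0.445 0.056 -0.2125 0.42 -1; 0 0 -0.445 0.056 -0.2125 0.51 -1; 0 0 -0.445 0.056 -0.2125 0.51 -1; 0 0 -0.445 0.056 -0.2125 0.51 -1"

```text
time_s: 12.05
tool_pos: [0.4587, -0.1163, 0.0969]
tool_rot: [3.14, -0.001, -2.485]
wrist_force: [-0.3, 0.2, 0.6]
finger_gap: 0.085
finger_force: 0.0
```

```bash
python3 - <<'E'
from h import *
s=ctrl.get_state();print(s["time_s"],s["tool_pos"],s["tool_rot"],s["qpos"].round(2),s["wrist_force"])
y=s["tool_rot"][2]; e=np.array([.4577,-.1169])-s["tool_pos"][:2]
print("off tool x,y mm",1e3*e@[np.cos(y),np.sin(y)],1e3*e@[np.sin(y),-np.cos(y)])
E
```

```text
12.05 [ 0.45874705 -0.11625985  0.09685356] [ 3.14031986e+00 -7.19765349e-04 -2.48528756e+00] [-0.41 -0.18  2.09 -0.    1.24 -2.63] [-0.26977383  0.2321445   0.55652942]
off tool x,y mm 1.2201431967691292 0.13174526010277804
```

Centred to about 1 mm. Closing on the handle.

>>> arm_command --plan "0 0 0 0.006 0 0 -1; 0 0 0 0.006 0 0 1; 0 0 0 0.006 0 0 1; 0 0 0 0.006 0 0 1; 0 0 0 0.006 0 0 1; 0 0 0 0.006 0 0 1; 0 0 0 0.006 0 0 1; 0 0 0 0.006 0 0 1; 0 0 0 0.006 0 0 1"

```text
time_s: 12.95
tool_pos: [0.4583, -0.1181, 0.0976]
tool_rot: [-3.14, -0.0, -2.485]
wrist_force: [-0.5, -4.2, 0.7]
finger_gap: 0.0126
finger_force: 58.3
```

```bash
cat > path.py <<'E'
from h import *
import sys
s=ctrl.get_state();y=s["tool_rot"][2];p=s["tool_pos"][:2]
print(s["time_s"],s["tool_pos"],y,s["wrist_force"])
C=np.array([.463,-.0551]); r=p-C; f=np.arctan2(r[1],r[0]); th0=np.deg2rad(280)-.269-(f%(2*np.pi)); print("r",np.hypot(*r),"theta",th0)
for th in map(float,sys.argv[1:]):
    a=f-(th-th0); e=C+.062*np.array([np.cos(a),np.sin(a)])-p
    print(th,(e@[np.cos(y),np.sin(y)]/.2).round(4),(e@[np.sin(y),-np.cos(y)]/.2).round(4))
E
python3 path.py .05 .1 .15 .2 .25 .3 .35 .4 .45 .5 .55 .6
```

```text
12.95 [ 0.45825983 -0.11807704  0.09761468] -2.4853654068943722 [-0.48828808 -4.2148436   0.67092114]
r 0.06315518499362344 theta -0.01934049871744392
0.05 0.0116 0.0192
0.1 0.0221 0.0306
0.15 0.0321 0.0425
0.2 0.0414 0.0549
0.25 0.0501 0.0677
0.3 0.0581 0.081
0.35 0.0655 0.0946
0.4 0.0721 0.1086
0.45 0.0781 0.1229
0.5 0.0834 0.1375
0.55 0.0879 0.1523
0.6 0.0916 0.1673
```

>>> arm_command --plan "0 0 0 0.012 0.019 0 1; 0 0 0 0.022 0.031 0 1; 0 0 0 0.032 0.0425 0 1; 0 0 0 0.041 0.055 0 1; 0 0 0 0.05 0.068 0 1; 0 0 0 0.05 0.068 0 1; 0 0 0 0.05 0.068 0 1"

```text
time_s: 13.65
tool_pos: [0.4441, -0.1156, 0.098]
tool_rot: [-3.132, 0.002, -2.487]
wrist_force: [8.7, -13.0, -6.4]
finger_gap: 0.0128
finger_force: 58.7
```

```bash
python3 path.py .3 .35 .4 .45
```

```text
13.65 [ 0.4440514  -0.11558568  0.09796125] -2.4874163872717863 [  8.74776793 -12.99559804  -6.39880038]
r 0.06338427962809237 theta 0.20912287837463062
0.3 0.0095 0.0277
0.35 0.0169 0.0414
0.4 0.0236 0.0553
0.45 0.0296 0.0696
```

Some of that force comes from twisting the round post in the fixed-yaw grip, so from here I'll turn the tool with the lever. The pivot shift fits the earlier cap measurement.

```bash
sed -i 's/C=np.array(.*; r=p/C=np.array([.4629,-.0564]); r=p/; s/\.062\*np/np.hypot(*r)*np/' path.py; python3 path.py .25 .3 .35 .4
```

```text
13.65 [ 0.4440514  -0.11558568  0.09796125] -2.4874163872717863 [  8.74776793 -12.99559804  -6.39880038]
r 0.0621145266030641 theta 0.2138432947167992
0.25 0.0062 0.0093
0.3 0.0143 0.0226
0.35 0.0217 0.0362
0.4 0.0284 0.0502
```

>>> arm_command --plan "0 0 0.15 0 0 0 1; 0 0 0.28 0 0 0 1; 0 0 0.28 0 0 0 1; 0 0 0.28 0 0 0 1"

```text
time_s: 14.05
tool_pos: [0.4416, -0.1142, 0.0976]
tool_rot: [-3.139, -0.002, -2.705]
wrist_force: [-2.6, -8.3, 0.8]
finger_gap: 0.0125
finger_force: 59.7
```

```bash
python3 path.py .25 .3 .35 .4 .45
```

```text
14.05 [ 0.4415576  -0.11417939  0.09764263] -2.7048962526639615 [-2.5721602  -8.31461465  0.79256512]
r 0.06159509960637812 theta 0.2593649985520763
0.25 -0.002 -0.002
0.3 0.0086 0.0091
0.35 0.0187 0.0207
0.4 0.0282 0.0328
0.45 0.0371 0.0454
```

>>> arm_command --plan "0 0 0.03 0.006 0.002 0 1; 0 0 0.052 0.0115 0.0063 0 1; 0 0 0.052 0.0115 0.0063 0 1"

```text
time_s: 14.35
tool_pos: [0.4392, -0.1132, 0.0976]
tool_rot: [-3.14, -0.0, -2.746]
wrist_force: [-1.0, -4.1, 1.8]
finger_gap: 0.0125
finger_force: 59.7
```

```bash
cat >> path.py <<'E'
F=np.array(s["wrist_force"])[:2]; u=r/np.hypot(*r); print("rad",F@u,"tan",F@[u[1],-u[0]])
E
python3 path.py .35 .4 .45
```

```text
14.35 [ 0.43920324 -0.11317998  0.09759989] -2.7460385568740135 [-1.04939078 -4.14794853  1.80167636]
r 0.061526435734194265 theta 0.3009007625511453
0.35 0.0104 0.011
0.4 0.0203 0.0227
0.45 0.0297 0.0349
rad 4.232125272057079 tan -0.6291372490389457
```

>>> arm_command --plan "0 0 0.02 0.003 0.003 0 1; 0 0 0.04 0.006 0.0065 0 1; 0 0 0.04 0.006 0.0065 0 1"

```text
time_s: 14.65
tool_pos: [0.4372, -0.1123, 0.0976]
tool_rot: [-3.141, -0.001, -2.778]
wrist_force: [-2.7, -4.7, 2.4]
finger_gap: 0.0124
finger_force: 59.8
```

```bash
python3 path.py .35 .4 .45
```

```text
14.65 [ 0.43724282 -0.11228513  0.09755506] -2.7775557101179182 [-2.7436797  -4.70597062  2.44330302]
r 0.06149340681136516 theta 0.33593324494026433
0.35 0.003 0.0031
0.4 0.0133 0.0145
0.45 0.0231 0.0264
rad 5.421538660777501 tan 0.529958814498655
```

>>> arm_command --plan "0 0 0.02 0.003 0.003 0 1; 0 0 0.04 0.006 0.0068 0 1; 0 0 0.04 0.006 0.0068 0 1"

```text
time_s: 14.95
tool_pos: [0.4349, -0.1111, 0.0975]
tool_rot: [3.14, -0.003, -2.809]
wrist_force: [-5.8, -3.4, 4.7]
finger_gap: 0.0124
finger_force: 60.0
```

```bash
python3 path.py .4 .45 .5
```

```text
14.95 [ 0.4349466  -0.1110584   0.09752381] -2.8093783276529347 [-5.7641691  -3.3996888   4.65640113]
r 0.06139163879104818 theta 0.37827480699888216
0.4 0.0046 0.0049
0.45 0.0147 0.0164
0.5 0.0242 0.0284
rad 5.65141597755039 tan 3.5839959206118293
```

The tangential force turned positive at an estimated 0.38 rad. That fits the first click, with the pawl urging the lever on towards its 0.44 stop.

>>> arm_command --plan "0 0 0.04 0.006 0.007 0 1; 0 0 0.08 0.0125 0.014 0 1; 0 0 0.08 0.0125 0.014 0 1"

```text
time_s: 15.25
tool_pos: [0.4323, -0.1096, 0.0976]
tool_rot: [-3.141, -0.001, -2.872]
wrist_force: [-2.0, -4.5, 1.9]
finger_gap: 0.0124
finger_force: 59.8
```

```bash
python3 path.py .45 .5 .55
```

```text
15.25 [ 0.43232371 -0.1095528   0.0975807 ] -2.871937732698613 [-2.02868804 -4.48165868  1.88062756]
r 0.06131989422451508 theta 0.42755701761912057
0.45 0.0048 0.0049
0.5 0.015 0.0164
0.55 0.0247 0.0283
rad 4.896330263794565 tan -0.4762243818514208
```

>>> arm_command --plan "0 0 0.03 0.0045 0.0055 0 1; 0 0 0.06 0.009 0.0115 0 1; 0 0 0.06 0.009 0.0115 0 1"

```text
time_s: 15.55
tool_pos: [0.4299, -0.108, 0.0975]
tool_rot: [-3.14, -0.002, -2.919]
wrist_force: [-3.5, -6.4, 3.8]
finger_gap: 0.0124
finger_force: 60.0
```

```bash
python3 path.py .5 .55 .6
```

```text
15.55 [ 0.42989313 -0.1079777   0.09754018] -2.9187993038587154 [-3.54718748 -6.40568735  3.7724149 ]
r 0.06123489628374961 theta 0.4748068821230804
0.5 0.0053 0.0056
0.55 0.0155 0.017
0.6 0.0251 0.0289
rad 7.307470026293174 tan -0.465028172145746
```

>>> arm_command --plan "0 0 0.08 0.007 0.002 0 1; 0 0 0.13 0.012 0.007 0 1; 0 0 0.13 0.012 0.007 0 1"

```text
time_s: 15.85
tool_pos: [0.4264, -0.1056, 0.0974]
tool_rot: [3.139, -0.004, -3.02]
wrist_force: [-6.5, -0.7, 8.0]
finger_gap: 0.0126
finger_force: 60.4
```

```bash
python3 path.py .55 .6
```

```text
15.85 [ 0.42643504 -0.10555743  0.09740609] -3.0200548811636843 [-6.51144036 -0.66162914  8.01929089]
r 0.06120576515911436 theta 0.5437650326586096
0.55 0.0014 0.0013
0.6 0.0121 0.0122
rad 4.41075070966499 tan 4.835482065975177
```

>>> arm_command --plan "0 0 0.02 0.004 0.004 0 1; 0 0 0.04 0.0075 0.007 0 1; 0 0 0.04 0.0075 0.007 0 1"

```text
time_s: 16.15
tool_pos: [0.4245, -0.104, 0.0974]
tool_rot: [3.138, -0.005, -3.052]
wrist_force: [-7.4, 2.7, 8.6]
finger_gap: 0.0124
finger_force: 60.5
```

```bash
python3 path.py .55 .6 .65
```

```text
16.15 [ 0.42447089 -0.10397953  0.09737235] -3.0515164057847053 [-7.36548693  2.65504552  8.56365557]
r 0.06116051298595089 theta 0.5849401732214652
0.55 -0.0078 -0.0073
0.6 0.0033 0.0032
0.65 0.0138 0.0143
rad 2.562490989535557 tan 7.3981960153514255
```

The tool's twist shares the load, so I'll take the total moment about the pivot as the click signal instead.

```bash
cat >> path.py <<'E'
M=s["wrist_torque"][2]; print("Mz",M,"equiv handle N (clockwise+)", F@[u[1],-u[0]]-M/.062, "no-force twist", -M/.062)
E
python3 path.py .6 .65; python3 - <<'E'
import numpy as np
from scipy.optimize import least_squares
P=np.array([[.45826,-.11808],[.44405,-.11559],[.44156,-.11418],[.4392,-.11318],[.43724,-.11229],[.43495,-.11106],[.43232,-.10955],[.42989,-.10798],[.42644,-.10556],[.42447,-.10398]])
for n in (0,1,2):
    f=least_squares(lambda c:np.hypot(*(P[n:]-c).T)-.062,[.463,-.056]);C=f.x
    th=np.deg2rad(280)-.269-np.arctan2(*(P-C).T[::-1])%(2*np.pi);print(C,(f.fun*1e3).round(2),th.round(3))
E
```

```text
16.15 [ 0.42447089 -0.10397953  0.09737235] -3.0515164057847053 [-7.36548693  2.65504552  8.56365557]
r 0.06116051298595089 theta 0.5849401732214652
0.6 0.0033 0.0032
0.65 0.0138 0.0143
rad 2.562490989535557 tan 7.3981960153514255
Mz 0.35189423106385803 equiv handle N (clockwise+) 1.7224826110956508 no-force twist -5.675713404255775
[ 0.46444312 -0.05658434] [-0.19  0.43 -0.03 -0.03 -0.01 -0.05 -0.05 -0.07 -0.01  0.  ] [0.006 0.238 0.284 0.325 0.36  0.402 0.451 0.497 0.565 0.606]
[ 0.46496728 -0.05690297] [ 0.3  -0.12 -0.1  -0.06 -0.08 -0.05 -0.04  0.06  0.1 ] [0.015 0.248 0.293 0.335 0.37  0.412 0.461 0.507 0.575 0.616]
[ 0.46442565 -0.05653813] [ 0.01  0.01  0.03 -0.02 -0.02 -0.04  0.02  0.03] [0.005 0.238 0.283 0.325 0.359 0.401 0.45  0.497 0.565 0.605]
```

The circle fit is tight (residuals under 0.1 mm) and puts the lever at about 0.61, just past click 2. Updating the pivot.

```bash
sed -i 's/C=np.array([^;]*;/C=np.array([.46444,-.05658]);/' path.py; python3 path.py .65 .7 .75 .8
```

```text
16.15 [ 0.42447089 -0.10397953  0.09737235] -3.0515164057847053 [-7.36548693  2.65504552  8.56365557]
r 0.06200197874760159 theta 0.6060884218610347
0.65 0.0094 0.0099
0.7 0.0195 0.0216
0.75 0.029 0.0339
0.8 0.0379 0.0465
rad 2.718365202281398 tan 7.3423535041591546
Mz 0.35189423106385803 equiv handle N (clockwise+) 1.66664009990338 no-force twist -5.675713404255775
```

>>> arm_command --plan "0 0 0.03 0.005 0.005 0 1; 0 0 0.055 0.0094 0.01 0 1; 0 0 0.08 0.0145 0.0158 0 1; 0 0 0.11 0.0195 0.0216 0 1; 0 0 0.11 0.0195 0.0216 0 1; 0 0 0.11 0.0195 0.0216 0 1"

```text
time_s: 16.75
tool_pos: [0.4208, -0.1006, 0.0974]
tool_rot: [3.14, -0.003, -3.138]
wrist_force: [-6.0, 1.3, 6.5]
finger_gap: 0.0122
finger_force: 60.3
```

```bash
python3 path.py .75 .8 .85
```

```text
16.75 [ 0.42082266 -0.10059005  0.09740164] -3.1380051620918765 [-5.98503955  1.30100817  6.50901713]
r 0.061962546569717725 theta 0.6864494795072158
0.75 0.0135 0.0143
0.8 0.0234 0.0262
0.85 0.0328 0.0386
rad 3.2889878558685863 tan 5.166805547607701
Mz 0.48113505539541607 equiv handle N (clockwise+) -2.5934372813506235 no-force twist -7.760242828958324
```

>>> arm_command --plan "0 0 0.03 0.005 0.005 0 1; 0 0 0.06 0.01 0.01 0 1; 0 0 0.09 0.0145 0.0155 0 1; 0 0 0.12 0.0195 0.0215 0 1; 0 0 0.12 0.0195 0.0215 0 1; 0 0 0.12 0.0195 0.0215 0 1"

```text
time_s: 17.35
tool_pos: [0.417, -0.0963, 0.0974]
tool_rot: [3.14, -0.003, 3.051]
wrist_force: [-5.8, 0.8, 6.3]
finger_gap: 0.0126
finger_force: 60.3
```

```bash
python3 path.py .8 .85 .9 .93
```

```text
17.35 [ 0.41695923 -0.09632335  0.09743095] 3.0510855441579956 [-5.8299118   0.77873274  6.33500118]
r 0.061918963734042716 theta 0.7794068288430447
0.8 0.0045 0.0045
0.85 0.0149 0.016
0.9 0.0248 0.0279
0.93 0.0304 0.0353
rad 3.970661910036296 tan 4.339140496387062
Mz 0.5310487210804355 equiv handle N (clockwise+) -4.226161456523188 no-force twist -8.56530195291025
```

Resistance is climbing tooth 3 (-4.2 N at 0.78). Two small steps over the third drop come next.

>>> arm_command --plan "0 0 0.02 0.0045 0.0045 0 1; 0 0 0.045 0.008 0.008 0 1; 0 0 0.045 0.008 0.008 0 1"

```text
time_s: 17.65
tool_pos: [0.4153, -0.0941, 0.0974]
tool_rot: [3.139, -0.004, 3.015]
wrist_force: [-7.8, 2.6, 8.0]
finger_gap: 0.0121
finger_force: 60.5
```

```bash
python3 path.py .85 .9 .93
```

```text
17.65 [ 0.41527406 -0.09413828  0.09737592] 3.0149544954323346 [-7.80035965  2.59621775  8.02697834]
r 0.06187013626081246 theta 0.8239859138295156
0.85 0.0056 0.0058
0.9 0.0159 0.0173
0.93 0.0218 0.0245
rad 4.622626170156346 tan 6.798329537701063
Mz 0.41350828575343274 equiv handle N (clockwise+) 0.1288410578069863 no-force twist -6.669488479894077
```

>>> arm_command --plan "0 0 0.02 0.0035 0.0035 0 1; 0 0 0.045 0.007 0.0075 0 1; 0 0 0.045 0.007 0.0075 0 1"

```text
time_s: 17.95
tool_pos: [0.4139, -0.0922, 0.0974]
tool_rot: [3.139, -0.005, 2.98]
wrist_force: [-8.1, 3.5, 8.6]
finger_gap: 0.0126
finger_force: 60.5
```

```bash
python3 path.py .85 .9 .93
```

```text
17.95 [ 0.41390652 -0.0922437   0.09737335] 2.9795559225496744 [-8.08382545  3.478236    8.61627443]
r 0.06185088547993624 theta 0.8617586884579813
0.85 -0.0026 -0.0026
0.9 0.0081 0.0086
0.93 0.0143 0.0155
rad 4.599078559013607 tan 7.502988470749817
Mz 0.33951365105052833 equiv handle N (clockwise+) 2.026961840902586 no-force twist -5.476026629847231
```

The load flipped from -4.2 to +2.0 N: third click. I'll ease on to about 0.91, mid-window, and hold.

>>> arm_command --plan "0 0 0.02 0.003 0.003 0 1; 0 0 0.045 0.007 0.0075 0 1; 0 0 0.06 0.0095 0.0105 0 1; 0 0 0.06 0.0095 0.0105 0 1; 0 0 0.06 0.0095 0.0105 0 1; 0 0 0.06 0.0095 0.0105 0 1; 0 0 0.06 0.0095 0.0105 0 1; 0 0 0.06 0.0095 0.0105 0 1"

```text
time_s: 18.75
tool_pos: [0.4126, -0.0904, 0.0974]
tool_rot: [3.14, -0.004, 2.933]
wrist_force: [-6.4, 0.4, 8.4]
finger_gap: 0.0127
finger_force: 60.5
```

```bash
python3 path.py .9; python3 - <<'E'
from h import *
d=snap("wrist");cv2.imwrite("pics/w6.png",d["image"])
E
```

```text
18.75 [ 0.41261867 -0.0903616   0.09738116] 2.9332528457456744 [-6.37275123  0.3803613   8.39472429]
r 0.06185989455460258 theta 0.8986293794300435
0.9 0.0003 0.0003
rad 5.130872540746426 tan 3.798786635871117
Mz 0.6069943853927613 equiv handle N (clockwise+) -5.991445386592774 no-force twist -9.790232022463892
```

View pics/w6.png

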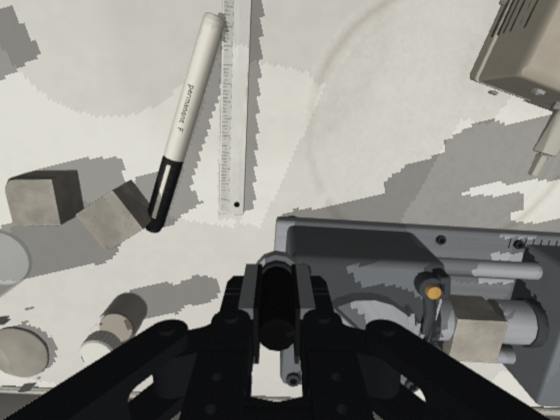

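The handle is gripped between the pads at (278,300), the cube sits squarely pressed at (480,328), and the vial and beaker still stand. The lever is at about 0.90 rad, inside 0.84–1.03, so I'm handing in.

```bash
python3 -c "
from workcell import ctrl
print(ctrl.hand_in())"
```

```text
the job is handed in; nothing more can be done
None
```

I handed the job in at about 19 s, and no verdict came back. The jaw presses the cube on both sides by my force readings, the lever is held at its third click (about 0.90 rad by my estimate), and the vial and beaker look undisturbed.

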